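Close a lever-lid cereal container

TASK

The lid of the tall clear cereal container has been left standing a little proud of the rim with its locking lever up. Using the fingertips only, press the lid down until it is fully home on the rim, then push the lever over until it snaps down flat on the lid. Do not lift or tip the container or shove it out of its place, and leave everything else on the bar as it is, including the lever of the small canister.

Things in the scene. Friction and masses are not known exactly. Their poses are not given: they have to be found in the camera images.
- cereal: The cereal container, loose on the bar: clear acrylic box 170 mm long (its x axis) x 120 mm wide (y) x 170 mm tall (z up) full of brown wheat biscuits, 0.8 to 1 kg with its lid. Origin: centre of its underside. Its white lid is 176 x 126 mm, 8 mm thick, and stays on the box; it only slides up and down. The taller of the two lever-lid containers on the bar.
- cereal_lid (a joint): How far the lid stands above its seat on the rim, m: 0 = fully home (underside of the lid 170 mm, top face 178 mm above the bar), at most 0.014. It starts 0.007 to 0.013. The seal grips the mouth: it takes 5 to 8 N straight down to move it, it stays where it is left, and it stops hard at 0.
- lid_press (a point): Point on the bare top face of the lid, 50 mm from the lid's centre along the container's +x, on its centre line: clear of the lever while that stands up. It rides with the lid.
- cereal_lever (a joint): Angle of the cereal lid's lever, rad: 0 = flat along the lid (locked), 1.6 = standing straight up (unlocked), where it starts. A spring drives it away from 0.9 rad to whichever stop is nearer: from upright it resists by about 0.07 N m, falling to nothing at 0.9; once past that it snaps flat by itself.
- cereal_lever_pivot (a point): Axis of the lever, 32 mm from the lid's centre along the container's -x, 18 mm above the lid's underside (10 mm above its top face). The axis runs along the container's y; its frame turns with the lever: its x axis runs out along the blade, which standing up is vertical.
- cereal_lever_tip (a point): Free end of the lever, a steel blade 26 mm wide and 6 mm thick that ends in a rounded bead 9 mm thick, 60 mm from the pivot. Standing up it is straight above the pivot; it falls towards the container's +x, so it is pushed from the -x side; lying flat it points along +x and leaves about 8 mm under it.
- canister: Small clear canister of the same make, 116 x 116 mm, 103 mm tall to the top of its lid, loose, with oat biscuits; already closed, to be left alone. It, the cereal container and the bowl may stand in any order. Origin: centre of its underside.
- canister_lever (a joint): Angle of the small canister's lever, rad: 0 = flat, locked, as it starts and must stay; 1.6 = standing up.
- bowl: Navy ceramic bowl, 130 mm across, 60 mm high, loose bystander. Origin: centre of its underside.
- mug: White mug, 82 mm across, 92 mm high, loose bystander. Origin: centre of its underside.
- spoon: Steel spoon, 160 mm long, lying along its x axis, loose bystander.
- honey: Amber honey jar, 68 mm across, 95 mm high, loose bystander. Origin: centre of its underside.
- milk: White milk bottle, 72 mm across, 190 mm high, loose bystander. Origin: centre of its underside.
- mill: Turned wooden pepper mill, 54 mm across, 140 mm high, loose bystander. Origin: centre of its underside.
- scoop: Aluminium scoop, 190 mm long, lying flat along its x axis, loose bystander.

How it is judged (in metres and radians):
On the way, in this order (a step that is already met when the one before it is completed fails the run):
1. the lid is pressed fully home (within 2.5 mm) while its lever still stands up (value of joint cereal_lid below 0.0025 m and value of joint cereal_lever above 1.2 rad), for 0.2 s.
2. the lever has snapped over and lies flat on the lid (value of joint cereal_lever below 0.1 rad and value of joint cereal_lid below 0.0025 m), for 0.2 s.
At the end, for the whole second after the job is handed in: The cereal lid is home on its rim (within 2.5 mm), its lever lies flat (within 0.1 rad), the container stands upright and at rest within 30 mm of its first place, the small canister's lever is still flat, and every bystander is within 30 mm of where it was (all of step 2 and angle between cereal's own z axis and vertical below 0.05 rad and height (world z) of cereal below 0.005 m and distance of each of cereal, canister, bowl, mug, spoon, honey, milk, mill, scoop from where it was at the start of the episode below 0.03 m and linear speed of cereal below 0.02 m/s and value of joint canister_lever below 0.1 rad); the robot touches nothing.
It fails at once if the container is lifted or tipped (by more than 10 mm or 0.2 rad) (height (world z) of cereal above 0.01 m or angle between cereal's own z axis and vertical above 0.2 rad).
It fails at once if the container is shoved more than 30 mm from its place (distance of cereal from where it was at the start of the episode above 0.03 m).
It fails at once if the small canister's lever is opened (value of joint canister_lever above 0.5 rad).
It fails at once if a bystander is moved more than 30 mm (distance of any of canister, bowl, mug, spoon, honey, milk, mill, scoop from where it was at the start of the episode above 0.03 m).
It also fails if it takes over 42 s, if anything falls off the work surface, if the arm or the gripper's body presses on something with over 40 N, if the wrist force passes 120 N, or if a joint passes its speed limit or range.

ROBOT

A 6-joint arm with a two-finger parallel gripper is mounted at the origin on the work surface. World frame = base frame: x ahead of the robot, y to its left, z up, the work surface at z = 0. Lengths are in m, angles in degrees, forces in N, time in s.
With the tool pointing down it reaches from about 0.35 to 0.875 m from the base axis. Payload 4.2 kg.
Tool frame: the origin (TCP) lies on the front face of the gripper's body, between the roots of the fingers; the fingertips stand finger_overhang ahead of it and the grasp point (between the pads) lies 51 mm ahead of it (finger_overhang is the distance from the TCP to the fingertips, in m); z points along the fingers, y is the line along which they close (so a half turn about z gives the same grasp; the last joint's range is limited). The gripper opens to 87 mm and grips with 3 to 60 N. Pads are 19 mm wide; open, the fingers measure 117 mm over their backs; the gripper's body (75 mm by 190 mm) begins 51 mm behind the grasp point.
Start: joints at [-61.215, 22.042, 0.453, 0, -68.411, -14.817], TCP at [0.151, -0.606, 0.292] pointing down, gripper open.
Joint ranges: [-179.83, 179.83], [-69.29, 118.12], [-61.27, 80.66], [-181.25, 117.63], [-171.15, -9.14], [-177.46, 177.46]. Speed limits (degrees/s): [159.86, 159.86, 180, 180, 180, 180].

INTERFACE

Orientations are given as a 3x3 rotation matrix whose columns are the frame's x, y, z axes.
In Python, from station import sense, capture, camera_model, finish_job, finger_overhang gives the robot as it stands. The module is installed in compiled form; this text tells all that it offers.
- The arm moves only by the tool jog_arm, never from a script. Its argument "rows" is a list that holds one entry, the list of rows, each a list of 4 numbers: the shift along the tool's x, y, z in m, then the turn about the tool's z in rad. A call has 1 to 20 rows; each row shifts and turns the commanded pose from where the row before left it, along the tool's axes as they then stand; what a row does not reach is not made up. A row lasts 1/8 s, in which the tool goes at most 62.5 mm and 10.7 degrees, less where a joint would pass 70% of its speed; a pose out of reach is approached as far as the arm can. A call is refused whole if a number of a shift passes 0.0625 or a number of a turn 0.188, either way. A call with a gripper value outside its range is refused whole. "claw" is the opening, from 0 (shut) to 1 (fully open), set as the call begins (left out, the last holds). The fingers move at their own pace and stop on an object; the grip force is fixed at half the most. Time passes only in rows, so rows that do not move let the fingers close. It gives the time, the measured TCP pose, the force, the opening and the grip force at its end, in the units of the state.
- sense(): the state, without advancing time (a new reading comes with each control period).
- capture(name): name is "scene" or "top" or "wrist"; returns the picture (384x512x3 uint8, red, green, blue); there is no depth.
- camera_model(name): a dict with "fovy" (degrees; the focal length in pixels is half the picture's height over the tangent of half this angle, whatever the lens; pixels are square), "cx", "cy" (the principal point, pixels), "eye" and "rotation" of the camera in the world. Camera axes: x right, y down, z forward; pixel columns grow to the right and rows downward; lengths in m; the calibration is good to about 2 mm. The wrist camera is an equidistant fisheye: a pixel r from the principal point sees the ray r / f radians off the axis. A picture is of the moment at which its call begins: read the wrist's pose just before it. camera_model takes no time and is no camera call; for the wrist camera it gives the pose at the moment of the call.
- finish_job(): hands the job in; it is judged then, once.
The state is a dict: "time_s": time; "joints": joint angles; "joint_velocities": joint speeds; "effort": joint torques, N m; "tcp_pos": TCP position; "ee_rot": TCP orientation; "wrist_force": force on the tool from outside, world axes, zero at the start; "moment": the same for the moment, N m; "gripper_width": opening from 0.0 (shut) to 1.0 (fully open); "gripper_force": force on a finger pad.
Only numpy, scipy, OpenCV 4.12 (cv2) and the standard library are available. Lean on these libraries where they do the work, as an engineer would, in place of code of your own. Each camera call takes 0.05 s, during which the arm holds its last target. There are 200 camera calls.

## Working session

There is one attempt and no reset: what is moved stays moved. The work goes in short steps, Python scripts to look and compute and a tool call to move; the robot and the scene stay as the last step left them, time stands still between calls to the robot, and variables do not carry over. Pictures are saved under pics/ and viewed, at most 10 in all, crops included, and the job is handed in when it is done.

Besides the shell and the picture viewer there is one more tool, called after "Request:" by a JSON object that holds its "fn" and its "kwargs", one argument or row to a line. jog_arm: Moves the arm, as the interface text tells. Its arguments: {"type":"object","properties":{"rows":{"type":"array"},"claw":{"type":"number"}},"required":["rows"]}

```bash
mkdir -p pics; python3 - <<'E'
from station import *
import cv2,numpy as np
s=sense();print(s['time_s'],s['tcp_pos'],s['ee_rot'],finger_overhang,s['gripper_width'])
a=capture("scene");b=capture("top")
for n in("scene","top"):
    m=camera_model(n);print(n,m)
cv2.imwrite("pics/scene.png",a[:,:,::-1]);cv2.imwrite("pics/top.png",b[:,:,::-1])
E
```

```text
0.0 [ 0.15075719 -0.60606573  0.29114899] [[-9.70478782e-01 -2.41185663e-01 -6.40737606e-04]
 [-2.41186487e-01  9.70476495e-01  2.10979137e-03]
 [ 1.12969357e-04  2.20204501e-03 -9.99997569e-01]] 0.0697 1.0013141937806482
scene {'fovy': 46.20527499361171, 'cx': 256.8425319450613, 'cy': 188.19687202771925, 'eye': array([1.35038822, 0.07543824, 1.06010709]), 'rotation': array([[-0.10956521,  0.74928789, -0.653118  ],
       [ 0.99388918,  0.07372232, -0.08215427],
       [-0.01340783, -0.65812816, -0.75278653]])}
top {'fovy': 48.923601970235296, 'cx': 256.0880162977328, 'cy': 194.16300651778914, 'eye': array([ 0.4164379 , -0.01825575,  1.45964602]), 'rotation': array([[ 2.59855962e-02, -9.89396093e-01,  1.42898986e-01],
       [-9.99658270e-01, -2.61253968e-02,  8.98191413e-04],
       [ 2.84462563e-03, -1.42873493e-01, -9.89736871e-01]])}
```

View pics/scene.png

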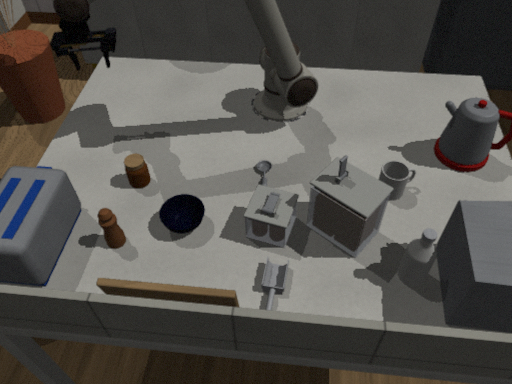

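View pics/top.png

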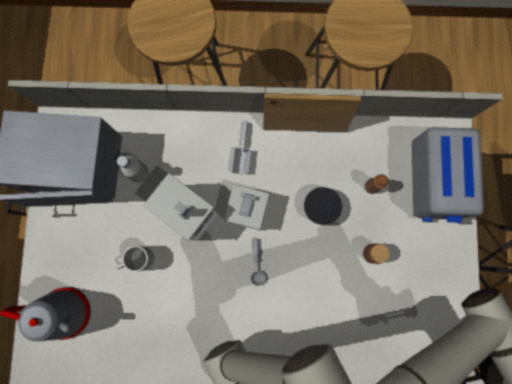

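The scene view shows the cereal box at about (347,205) with its lever up at (342,168). In the top view its lid is at about (180,205). The canister sits to its right in the top view, the mug to its left and the milk near (128,165). I'll enlarge both crops next.

```bash
python3 - <<'E'
import cv2,numpy as np
a=cv2.imread("pics/scene.png")[140:260,290:420];b=cv2.imread("pics/top.png")[155:255,120:250]
f=lambda i:cv2.resize(i,(390*2,0) if 0 else None,fx=3,fy=3,interpolation=cv2.INTER_CUBIC)
a=f(a);b=f(b);c=np.zeros((max(a.shape[0],b.shape[0]),a.shape[1]+b.shape[1],3),np.uint8)
c[:a.shape[0],:a.shape[1]]=a;c[:b.shape[0],a.shape[1]:]=b
cv2.imwrite("pics/crop.png",np.clip(c*1.4,0,255))
E
```

```text
[ WARN:0@0.065] global loadsave.cpp:1063 imwrite_ Unsupported depth image for selected encoder is fallbacked to CV_8U.
```

View pics/crop.png

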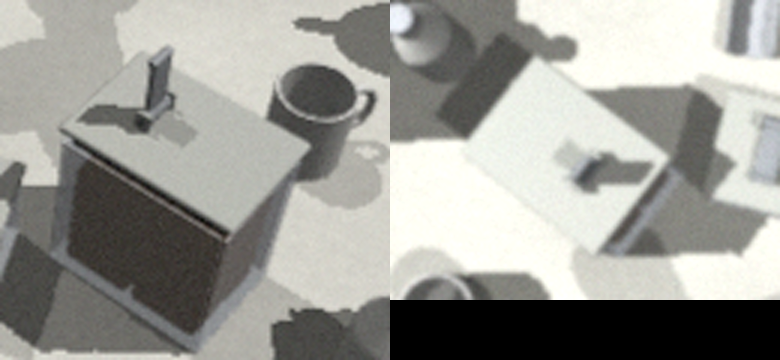

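The crop shows the lid's corners in both views: top (168,173), (214,208), (190,239) and (146,206); scene (310,182), (338,158), (393,189) and (366,219). The lever stands near the lid's lower-right end in the top view, so the container's +x runs up and left there.

```bash
cat > h.py <<'E'
from station import *
import numpy as np
def ray(m,u,v):
    f=192/np.tan(np.radians(m['fovy']/2))
    return np.array(m['eye']),np.array(m['rotation'])@np.array([(u-m['cx'])/f,(v-m['cy'])/f,1])
def onz(m,u,v,z):
    e,d=ray(m,u,v);return e+d*(z-e[2])/d[2]
def tri(r):
    A=0;b=0
    for e,d in r:
        d=d/np.linalg.norm(d);P=np.eye(3)-np.outer(d,d);A=A+P;b=b+P@e
    return np.linalg.solve(A,b)
E
python3 - <<'E'
from h import *
T=camera_model("top");S=camera_model("scene")
t=[(168.3,173.3),(214,208.3),(190,239),(145.7,206)]
s=[(366,219.3),(310,182.3),(338.3,158.3),(393.3,189.3)]
Z=.187
for nm,m,p in(("top",T,t),("sc",S,s)):
    q=np.array([onz(m,*x,Z) for x in p])[:,:2]
    c=q.mean(0);d=(q[0]+q[3]-q[1]-q[2])/2
    print(nm,q.round(3).tolist(),c.round(4),'L',np.linalg.norm(d),'W',np.linalg.norm((q[0]+q[1]-q[2]-q[3])/2),'yaw',np.degrees(np.arctan2(d[1],d[0])))
for x,y in zip(t,s):print(tri([ray(T,*x),ray(S,*y)]).round(4))
for n,u,v in(("milk",125,160),("mug",136,259)):print(n,onz(T,u,v,.19 if n=="milk" else .09).round(3))
print("levertip scene z.25",onz(S,343.5,157,.25))
E
```

```text
top [[0.658, 0.254], [0.554, 0.109], [0.459, 0.178], [0.555, 0.317]] [0.5564 0.2143] L 0.17348564115364085 W 0.11831122521457899 yaw 54.77319090680374
sc [[0.666, 0.254], [0.559, 0.116], [0.464, 0.189], [0.562, 0.328]] [0.5629 0.2217] L 0.1727169723723813 W 0.1241240432854627 yaw 53.34429931842037
[0.6594 0.2558 0.178 ]
[0.5541 0.1129 0.181 ]
[0.4592 0.1842 0.1818]
[0.5563 0.3245 0.1789]
milk [0.695 0.388 0.19 ]
mug [0.394 0.362 0.09 ]
levertip scene z.25 [0.52156329 0.19425421 0.25      ]
```

Cereal container: centre about (0.558, 0.218), yaw about 54°, with lid sizes that check out. I'll move above it with the fingers shut and turn the tool's x axis to the container's -x.

Request:
{"fn": "jog_arm", "kwargs": {
  "rows": [
    [[-0.01,0.01,-0.04,0],[-0.034,0.0395,-0.006,0],[-0.034,0.0395,-0.006,0],[-0.034,0.0395,-0.006,0],[-0.034,0.0395,-0.006,0],[-0.034,0.0395,-0.006,0],[-0.034,0.0395,-0.006,0],[-0.034,0.0395,-0.006,0],[-0.034,0.0395,-0.006,0],[-0.034,0.0395,-0.006,0],[-0.034,0.0395,-0.006,0],[-0.034,0.0395,-0.006,0],[-0.034,0.0395,-0.006,0],[-0.034,0.0395,-0.006,0],[-0.034,0.0395,-0.006,0],[-0.034,0.0395,-0.006,0],[-0.034,0.0395,-0.006,0],[-0.034,0.0395,-0.006,0]]
  ],
  "claw": 0
}}

```text
time_s: 2.35
tcp_pos: [0.5574, 0.1984, 0.434]
ee_rot: [[-0.97, -0.242, -0.001], [-0.242, 0.97, -0.0], [0.001, -0.0, -1.0]]
wrist_force: [0.3, 0.8, 0.5]
gripper_width: 0.003
gripper_force: 0.0
```

Request:
{"fn": "jog_arm", "kwargs": {
  "rows": [
    [[0,0,0,-0.175],[0,0,0,-0.175],[0,0,0,-0.175],[0,0,0,-0.175],[0,0,0,0],[0,0,0,0]]
  ]
}}

```text
time_s: 3.1
tcp_pos: [0.5569, 0.1968, 0.434]
ee_rot: [[-0.589, -0.808, -0.001], [-0.808, 0.589, -0.0], [0.001, 0.0, -1.0]]
wrist_force: [-1.2, 0.5, 0.5]
gripper_width: 0.008
gripper_force: 0.0
```

```bash
python3 - <<'E'
from h import *
import cv2
s=sense();m=camera_model("wrist");w=capture("wrist")
print(s['time_s'],s['tcp_pos'],s['ee_rot'].round(4) if hasattr(s['ee_rot'],'round') else s['ee_rot'],s['wrist_force'],s['gripper_width'],m)
cv2.imwrite("pics/w1.png",cv2.resize(w[:,:,::-1],(768,576)))
np.savez("w1.npz",w=w,eye=m['eye'],R=m['rotation'])
E
```

```text
3.1 [0.556931   0.19676924 0.43396247] [[-5.887e-01 -8.083e-01 -6.000e-04]
 [-8.083e-01  5.887e-01 -2.000e-04]
 [ 5.000e-04  3.000e-04 -1.000e+00]] [-1.23155224  0.468162    0.48187858] 0.0075053292550130895 {'fovy': 65.70646984690485, 'cx': 255.02655263214496, 'cy': 191.06842876263676, 'eye': array([0.51298507, 0.13779482, 0.52615244]), 'rotation': array([[-8.07970330e-01,  5.67837464e-01,  1.57304039e-01],
       [ 5.89223112e-01,  7.78524741e-01,  2.16137345e-01],
       [ 2.65796106e-04,  2.67319737e-01, -9.63607849e-01]])}
```

View pics/w1.png

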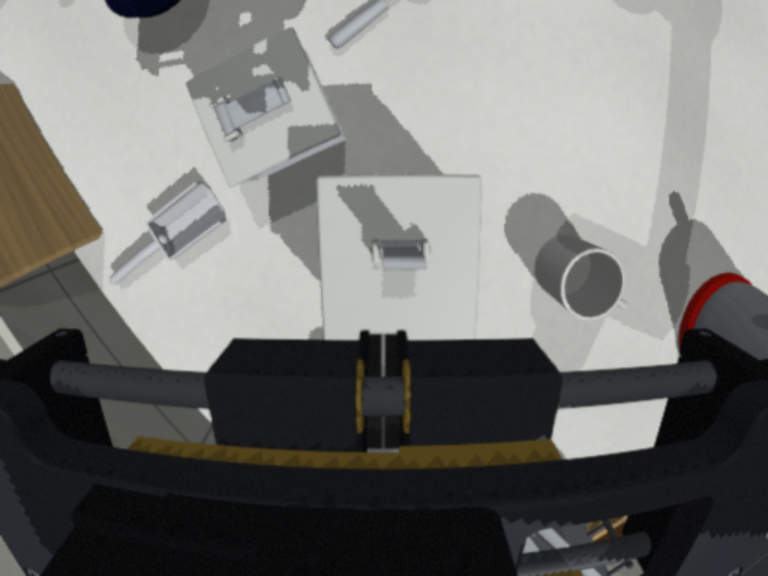

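The wrist view shows the lid square to the tool. Its -x edge runs from (318,178) to (481,176), and the lever is at (400,253), with the tip and bead around (402,246). I'll cast these as fisheye rays.

```bash
cat >> h.py <<'E'
def fray(eye,R,m,u,v):
    f=192/np.tan(np.radians(m['fovy']/2));a=np.array([u-m['cx'],v-m['cy']]);r=np.hypot(*a);t=r/f
    return eye,R@np.r_[a/r*np.sin(t),np.cos(t)]
E
python3 - <<'E'
from h import *
d=np.load("w1.npz");m=camera_model("wrist")
p=lambda u,v,z:(lambda e,k:e+k*(z-e[2])/k[2])(*fray(d['eye'],d['R'],m,u/1.5-.17,v/1.5-.17))
a=p(318,178,.187);b=p(481,176,.187);l=p(322,330,.187)
print(a,b,l,np.linalg.norm(a-b));
y=(a-b)/np.linalg.norm(a-b);print('yaw of y',np.degrees(np.arctan2(y[1],y[0])))
yaw=np.arctan2(y[1],y[0])+np.pi/2;print(np.degrees(yaw))
for Y in (yaw,yaw+np.pi):
    x=np.array([np.cos(Y),np.sin(Y)]);print(Y, ((a+b)/2)[:2]+.088*x)
print('lever',[p(400,v,z).round(4) for v,z in((240,.255),(253,.255),(268,.2))])
E
```

```text
[0.55757099 0.11569666 0.187     ] [0.45582268 0.18703553 0.187     ] [0.63016579 0.21415239 0.187     ] 0.12426565240782186
yaw of y -35.03548262721755
54.96451737278245
0.9593117999246773 [0.55721619 0.2234202 ]
4.10090445351447 [0.45617748 0.07931199]
lever [array([0.5311, 0.1807, 0.255 ]), array([0.5358, 0.1873, 0.255 ]), array([0.5471, 0.2067, 0.2   ])]
```

Request:
{"fn": "jog_arm", "kwargs": {
  "rows": [
    [[-0.0232,0.005,0.01,0],[-0.0232,0.005,0.03,0],[-0.0232,0.005,0.04,0],[0,0,0.04,0],[0,0,0.03,0],[0,0,0.01,0],[0,0,0,0],[0,0,0,0]]
  ]
}}

```text
time_s: 4.15
tcp_pos: [0.5864, 0.2625, 0.2759]
ee_rot: [[-0.587, -0.81, 0.003], [-0.81, 0.587, 0.001], [-0.003, -0.001, -1.0]]
wrist_force: [0.2, 0.4, 0.3]
gripper_width: 0.007
gripper_force: 0.0
```

```bash
python3 - <<'E'
from h import *
import cv2
s=sense();w=capture("wrist")
print(s['time_s'],s['tcp_pos'],s['wrist_force'])
cv2.imwrite("pics/w2.png",cv2.resize(w[:,:,::-1],(768,576)))
E
```

```text
4.15 [0.58636945 0.26246606 0.2758646 ] [0.17722913 0.42060043 0.27875291]
```

View pics/w2.png

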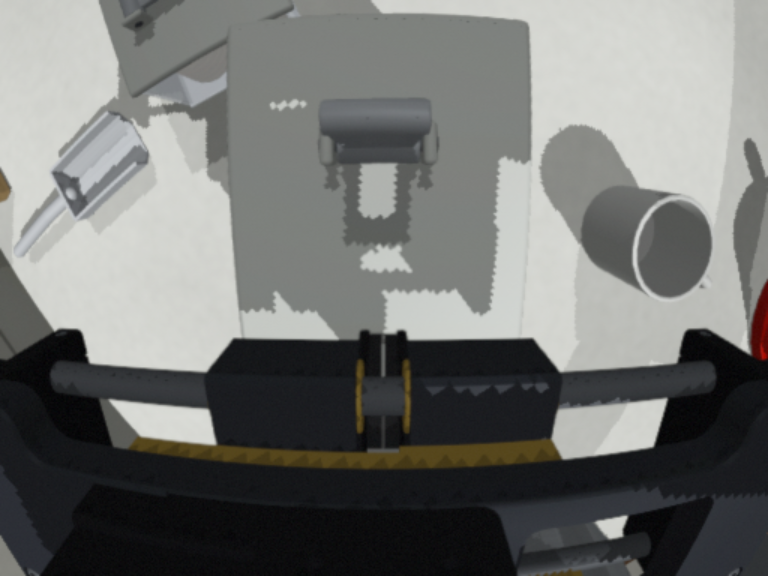

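The view is centred: the lid and lever midline is at x≈378 and the fingers at 384, about 2 mm off. The lever is well clear of the body, so I'll press down.

Request:
{"fn": "jog_arm", "kwargs": {
  "rows": [
    [[0,-0.002,0.01,0],[0,0,0.005,0],[0,0,0.003,0],[0,0,0.002,0],[0,0,0.002,0],[0,0,0.002,0],[0,0,0.0015,0],[0,0,0.001,0],[0,0,0.0005,0],[0,0,0,0],[0,0,0,0]]
  ]
}}

```text
time_s: 5.58
tcp_pos: [0.5872, 0.2606, 0.2482]
ee_rot: [[-0.587, -0.81, 0.0], [-0.81, 0.587, -0.0], [-0.0, -0.0, -1.0]]
wrist_force: [-2.2, -0.4, 5.1]
gripper_width: 0.004
gripper_force: 2.6
```

Request:
{"fn": "jog_arm", "kwargs": {
  "rows": [
    [[0,0,0.0005,0],[0,0,0.0005,0],[0,0,0.0005,0],[0,0,0,0],[0,0,0,0]]
  ]
}}

```text
time_s: 6.2
tcp_pos: [0.5872, 0.2606, 0.248]
ee_rot: [[-0.586, -0.81, 0.001], [-0.81, 0.586, -0.0], [-0.001, -0.001, -1.0]]
wrist_force: [-3.9, -1.5, 9.7]
gripper_width: 0.005
gripper_force: 4.8
```

Request:
{"fn": "jog_arm", "kwargs": {
  "rows": [
    [[0,0,0.001,0],[0,0,0.001,0],[0,0,0,0],[0,0,0,0],[0,0,0,0]]
  ]
}}

```text
time_s: 6.82
tcp_pos: [0.5872, 0.2606, 0.2479]
ee_rot: [[-0.586, -0.81, 0.002], [-0.81, 0.586, 0.0], [-0.002, -0.002, -1.0]]
wrist_force: [-6.4, -2.2, 15.7]
gripper_width: 0.006
gripper_force: 7.8
```

The lid is home: it stopped hard at 15.7 N with the fingertips at z = 0.178. I'll rise, cross over the lever to its -x side and come down to about 38 mm above the pivot.

Request:
{"fn": "jog_arm", "kwargs": {
  "rows": [
    [[0,0,-0.006,0],[0,0,-0.03,0],[0,0,-0.04,0],[0,0,-0.04,0],[0,0,0,0],[0.03,0,0,0],[0.03,0,0,0],[0.03,0,0,0],[0.03,0,0,0],[0.005,0,0,0],[0,0,0,0],[0,0,0,0]]
  ]
}}

```text
time_s: 8.32
tcp_pos: [0.5145, 0.1602, 0.3591]
ee_rot: [[-0.586, -0.81, -0.001], [-0.81, 0.586, -0.0], [0.001, 0.0, -1.0]]
wrist_force: [-0.1, 0.7, 0.2]
gripper_width: 0.006
gripper_force: 0.0
```

```bash
python3 - <<'E'
from h import *
import cv2
s=sense();w=capture("scene")
print(s['time_s'],s['tcp_pos'],s['wrist_force'])
cv2.imwrite("pics/s2.png",cv2.resize(w[100:260,260:430,::-1],None,fx=3.5,fy=3.5,interpolation=cv2.INTER_CUBIC))
E
```

```text
8.325 [0.51446891 0.16021808 0.35911896] [-0.08816479  0.66340719  0.20715173]
```

View pics/s2.png

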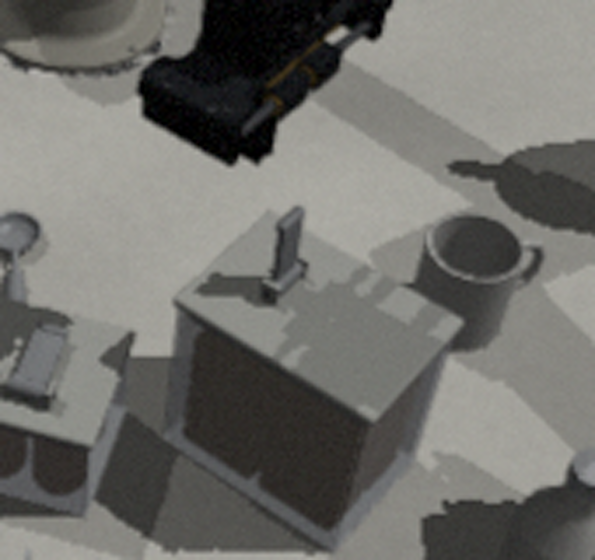

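The lid sits flush, the lever is still up, and the hand is on its -x side. Next I'll lower and push.

Request:
{"fn": "jog_arm", "kwargs": {
  "rows": [
    [[0,0,0.03,0],[0,0,0.03,0],[0,0,0.004,0],[0,0,0,0],[-0.01,0,0,0],[-0.008,0,0,0],[-0.006,0,0,0],[-0.006,0,0,0],[-0.006,0,0,0],[-0.006,0,0,0],[-0.006,0,0,0],[-0.006,0,0,0],[-0.006,0,0,0],[-0.006,0,0,0],[-0.006,0,0,0],[-0.004,0,0,0],[0,0,0,0],[0,0,0,0]]
  ]
}}

```text
time_s: 10.62
tcp_pos: [0.5585, 0.221, 0.2957]
ee_rot: [[-0.587, -0.81, -0.0], [-0.81, 0.587, -0.0], [0.0, 0.0, -1.0]]
wrist_force: [-0.4, -0.0, 0.1]
gripper_width: 0.002
gripper_force: 0.0
```

```bash
python3 - <<'E'
from h import *
import cv2
s=sense();w=capture("scene")
print(s['time_s'],s['tcp_pos'],s['wrist_force'])
cv2.imwrite("pics/s3.png",cv2.resize(w[100:260,260:430,::-1],None,fx=3.5,fy=3.5,interpolation=cv2.INTER_CUBIC))
E
```

```text
10.625 [0.55846527 0.22100594 0.29571359] [-0.37166632 -0.01666419  0.11958351]
```

View pics/s3.png

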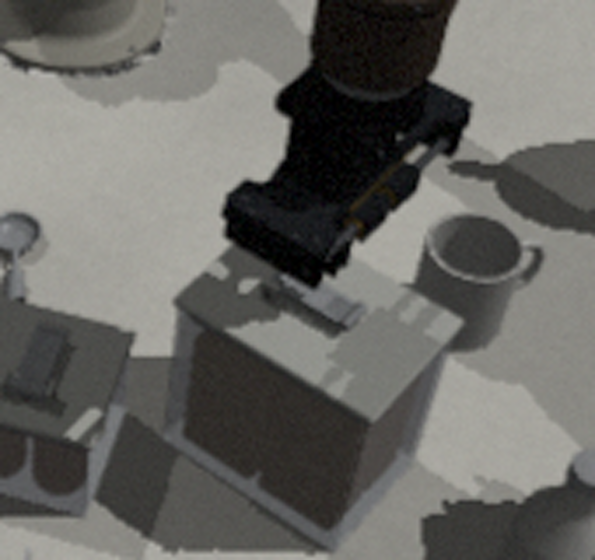

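The lever is down flat on the lid and the container hasn't moved. I'll retreat, let things settle and check once more.

Request:
{"fn": "jog_arm", "kwargs": {
  "rows": [
    [[0,0,-0.03,0],[0,0,-0.05,0],[0,0,-0.05,0],[0,0,-0.03,0],[0.05,0,0,0],[0.05,0,0,0],[0.05,0,0,0],[0,0,0,0],[0,0,0,0]]
  ]
}}

```text
time_s: 11.8
tcp_pos: [0.4706, 0.0996, 0.4561]
ee_rot: [[-0.587, -0.81, 0.001], [-0.81, 0.587, 0.001], [-0.001, -0.0, -1.0]]
wrist_force: [1.2, 0.4, 0.3]
gripper_width: 0.005
gripper_force: 0.0
```

```bash
python3 - <<'E'
from h import *
import cv2
s=sense();w=capture("scene")
print(s['time_s'],s['tcp_pos'],s['wrist_force'])
cv2.imwrite("pics/s4.png",cv2.resize(w[130:260,260:430,::-1],None,fx=4,fy=4,interpolation=cv2.INTER_CUBIC))
E
```

```text
11.8 [0.47056616 0.09960384 0.45609644] [1.15582134 0.43426935 0.25672006]
```

View pics/s4.png

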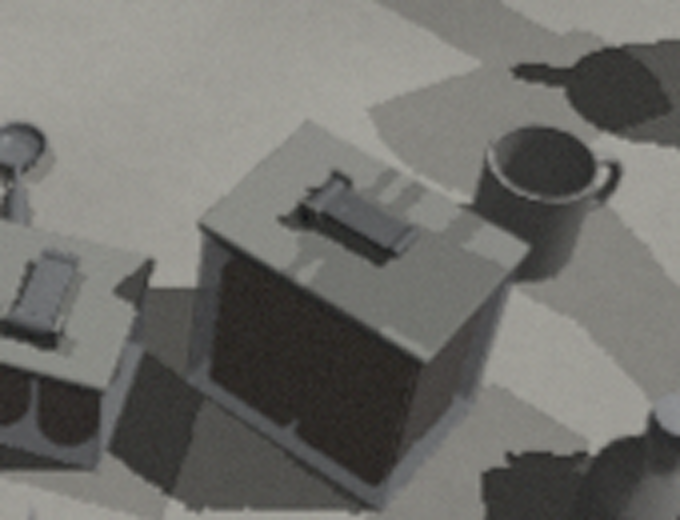

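The lid is home, its lever lies flat at about (355,220) in the crop, the canister's lever is still flat, and everything is in place.

```bash
python3 -c "
from station import *
print(finish_job())"
```

```text
the job is handed in; nothing more can be done
None
```

The lid is pressed fully home (hard stop at 15.7 N) and its lever snapped down flat; the last picture shows nothing out of place around it, and I handed the job in at about 12 s, with no verdict returned.

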